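# Zero a coffee grinder and set it six clicks open

## Robot

A 7-joint arm with a two-finger parallel gripper is mounted at the origin on a cart in front of the work surface, level with it; the furniture and walls round the work are solid. World frame = base frame: x ahead of the robot, y to its left, z up, the work surface at z = 0. Lengths are in m, angles in rad, forces in N, time in s.
With the tool pointing down it reaches from about 0.4 to 0.85 m from the base axis. Payload 10.4 kg.
Tool frame: the origin (TCP) lies midway between the tips of the shut fingers; the grasp point (between the pads) lies 19 mm behind it; z points along the fingers, y is the line along which they close (so a half turn about z gives the same grasp; the last joint's range is limited). The gripper opens to 85 mm and grips with 20 to 120 N. Pads are 22 mm wide; open, the fingers measure 114 mm over their backs; the gripper's body (76 mm by 85 mm) begins 54 mm behind the grasp point. The pads swing forward as they close: fully open they stand 13 mm farther back than shut.
Start: joints at [-1.312, 0.332, -0.065, 1.46, 0.022, 1.35, -0.088], TCP at [0.174, 0.6, 0.231] pointing down, gripper open.
Joint ranges: [-2.6, 2.6], [-0.5, 2.12], [-1.47, 1.34], [0.16, 2.42], [-1.27, 4.41], [0.06, 2.06], [-2.6, 2.6]. Speed limits (rad/s): [2.22, 2.22, 2.79, 2.79, 3.14, 3.14, 3.14].

## Interface

Orientations are given as a unit quaternion [x, y, z, w].
In Python, from workcell import get_obs, camera, camera_params, hand_in gives the robot as it stands.
- The arm moves only by the tool carry_out, never from a script. Its argument "commands" is a list that holds one entry, the list of rows, each a list of 6 numbers: the shift along the tool's x, y, z in units of 40 mm (1.0 is 40 mm), then the turn, a rotation vector about the tool's x, y, z in units of 6 degrees (1.0 is 6 degrees). In form: [[[x, y, z, ax, ay, az], ...]]. A call has 1 to 20 rows; each row shifts and turns the commanded pose from where the row before left it, along the tool's axes as they then stand; what a row does not reach is not made up. A row lasts 1/12 s, in which the tool goes at most 41.7 mm and 7.16 degrees, less where a joint would pass 70% of its speed; a pose out of reach is approached as far as the arm can. A call is refused whole if a number of a shift passes 1 or a number of a turn 1, either way. A call with a gripper value outside its range is refused whole. "hand" is the closure, from -1 (fully open) to 1 (shut), set as the call begins (left out, the last holds). The fingers move at their own pace and stop on an object; "force" is the grip in N (left out, the last holds). Time passes only in rows, so rows that do not move let the fingers close. It gives the time, the measured TCP pose, the force, the opening and the grip force at its end, in the units of the state.
- get_obs(): the state, without advancing time (a new reading comes with each control period).
- camera(name): name is "side" or "top" or "wrist"; returns the picture (420x560x3 uint8, red, green, blue); there is no depth.
- camera_params(name): a dict with "mtx" (3x3 intrinsics, pixels), "k1" (the pictures are not rectified: a ray, as slopes to the right and down, at radius r is drawn at 1 + k1 r^2 times it, then the intrinsics apply), "R" (3x3) and "t" (3): a world point X has camera coordinates R X + t. Camera axes: x right, y down, z forward; pixel columns grow to the right and rows downward; lengths in m; the calibration is good to about 2 mm. A picture is of the moment at which its call begins: read the wrist's pose just before it. camera_params takes no time and is no camera call; for the wrist camera it gives the pose at the moment of the call.
- hand_in(): hands the job in; it is judged then, once.
The state is a dict: "clock": time; "joint_pos": joint angles; "joint_velocities": joint speeds; "tau": joint torques, N m; "position": TCP position; "ee_rot": TCP orientation; "ft_force": force on the tool from outside, world axes, zero at the start; "torque": the same for the moment, N m; "grip_width": opening from 0.0 (shut) to 1.0 (fully open); "grasp_force": force on a finger pad.
Only numpy, scipy, OpenCV 4.12 (cv2) and the standard library are available. Lean on these libraries where they do the work, as an engineer would, in place of code of your own. Each camera call takes 0.05 s, during which the arm holds its last target. There are 200 camera calls.

## Task

The grinder's burrs have just been refitted, so its collar has to be zeroed by feel and set again: push the collar's finger lever clockwise (seen from above) gently until the burrs meet and it will go no further, then push it back counter-clockwise exactly six clicks and leave it resting there. Do not force it against the stop, and leave the hopper, the glass and the other things where they stand.

Things in the scene. Friction and masses are not known exactly. Their poses are not given: they have to be found in the camera images.
- grinder: electric coffee grinder, bean hopper taken off; fixed, it does not move. Foot 190 x 120 mm, head a 124 mm disc with a flat deck 190 mm above the worktop. Origin on the worktop under the vertical axis of burrs and collar; front to -x, z up. Round the collar the deck has 30 small marks a turn, one per click, each fifth longer.
- collar: bare aluminium adjusting collar on the grinder's head: 105 mm ring, rim 207 mm above the worktop, turning on the grinder's axis. Origin on that axis at worktop height; +x along its finger lever. Clockwise from above closes the burrs, up to a hard stop. Travel 13 clicks of 12 degrees; starts 3 to 10 clicks open. Over 50 N is forcing it.
- lever (a point): middle of the collar's finger lever, 76 mm from the axis, 222 mm above the worktop; x radial. An upright flat fin, 9 mm thick, from 60 to 96 mm from the axis, its foot 194 and its top 236 mm above the worktop (nearer the axis it is only 208 mm high); free space above and outside. At the stop it points between about 75 and 160 deg from world x towards y.
- upper_burr: steel ring burr down in the collar's throat; it rises 0.05 mm per click opened (finer than pose readings show). Its origin is at lower_burr when the burrs just touch, so its height over that point is the burr gap. The collar was clamped on at any angle, so no mark shows where the burrs meet: the stop must be felt.
- lower_burr (a point): matching point of the fixed lower burr, on the axis, 180 mm above the worktop. Clicks: a spring detent holds the collar every 12 degrees, the first rest at the burrs' touch. Leaving a rest takes about 6 N (felt as up to 11) at the lever, then resistance falls off and past half a click the collar snaps on into the next rest, ahead of a slow push. Left alone it stays in its rest.
- cup: clear drinking glass, 81 mm across, 91 mm tall, standing on the grinder's foot under the spout to catch the coffee; origin under its centre
- hopper: the grinder's clear plastic bean hopper, lifted off and standing upside down on its wide rim (95 mm across, 95 mm tall); origin under its centre
- bean_jar: glass jar with a black lid, 63 mm across, 94 mm tall; origin under its centre
- mug: white mug, 92 mm across, 127 mm with its handle, 95 mm tall; origin under its centre
- teaspoon: steel teaspoon lying flat, 130 x 26 x 11 mm
- tin: small food tin, 76 mm across, 58 mm tall; origin under its centre

How it is judged:
On the way:
1. the collar is closed until the burrs meet (burr gap under half a click, 0.025 mm) (z of upper_burr in the frame of lower_burr below 2.5e-05 m), for 0.2 s.
At the end, for the whole second after the job is handed in: After the burrs have met, the collar rests exactly six clicks open: burr gap 0.30 mm, within half a click (0.025 mm); glass, hopper, jar, mug, teaspoon and tin are within 30 mm of where they stood (z of upper_burr in the frame of lower_burr between 0.000275 and 0.000325 m and distance of each of cup, hopper, bean_jar, mug, teaspoon, tin from where it was at the start of the episode below 0.03 m); the robot touches nothing.
It fails at once if the collar is forced (more than 50 N on it) (contact force between anything else and collar above 50 N).
It fails at once if the hopper, the glass or another thing standing round is pushed away by more than 30 mm (distance of any of cup, hopper, bean_jar, mug, teaspoon, tin from where it was at the start of the episode above 0.03 m).
It also fails if it takes over 69 s, if anything falls off the work surface, if the arm or the gripper's body presses on something with over 40 N, if the wrist force passes 120 N, or if a joint passes its speed limit or range.

## Working session

There is one attempt and no reset: what is moved stays moved. The work goes in short steps, Python scripts to look and compute and a tool call to move; the robot and the scene stay as the last step left them, time stands still between calls to the robot, and variables do not carry over. Pictures are saved under pics/ and viewed, at most 10 in all, crops included, and the job is handed in when it is done.

Besides the shell and the picture viewer there is one more tool, called after "Emit:" as a command line: name --argument value ..., lists and objects as JSON in quotes. carry_out: Moves the arm, as the interface text tells. Its arguments: {"type":"object","properties":{"commands":{"type":"array"},"hand":{"type":"number"},"force":{"type":"number"}},"required":["commands"]}

```bash
ls; mkdir -p pics; python3 - <<'E'
from workcell import *
import cv2
o=get_obs();print(o)
for n in("top","side"):
    cv2.imwrite(f"pics/{n}0.png",camera(n)[:,:,::-1]); p=camera_params(n);print(n,p)
E
```

```text
pics
{'clock': 0.0, 'joint_pos': array([-1.31159954,  0.33290096, -0.06469979,  1.46094999,  0.02157254,
        1.34990337, -0.08852463]), 'joint_velocities': array([-5.72266276e-04,  4.51117829e-04,  1.41961491e-03,  6.41115467e-04,
       -9.12926489e-04,  9.34181306e-05,  4.37126940e-04]), 'tau': array([ 3.75628006e-04, -6.25458956e+01,  4.92602284e-02, -3.91598618e+01,
        1.62184919e-02,  1.00281290e-02,  5.22147479e-05]), 'position': array([0.17369179, 0.59998165, 0.23049362]), 'ee_rot': array([ 1.40437420e-01,  9.90089285e-01, -7.29102720e-04, -8.25187073e-05]), 'ft_force': array([ 0.64447088, -0.08079785, -1.16665184]), 'torque': array([-0.01821901, -0.01620296, -0.02552297]), 'grasp_force': 0.0, 'grip_width': 0.9959457103779495}
top {'mtx': array([[533.55410918,   0.        , 274.5048823 ],
       [  0.        , 533.55410918, 207.11058562],
       [  0.        ,   0.        ,   1.        ]]), 'k1': -0.018941249652722644, 'R': array([[ 0.39144092, -0.92011031, -0.01307771],
       [-0.72400909, -0.29917995, -0.62153214],
       [ 0.56796554,  0.25276149, -0.7832795 ]]), 't': array([-0.29085511,  0.42893488,  1.43402281])}
side {'mtx': array([[379.60922419,   0.        , 278.45809731],
       [  0.        , 379.60922419, 212.36685785],
       [  0.        ,   0.        ,   1.        ]]), 'k1': -0.014821742415633693, 'R': array([[ 0.36900889, -0.92942535,  0.00097862],
       [-0.68044896, -0.27087495, -0.68089351],
       [ 0.63310477,  0.25058986, -0.73238178]]), 't': array([-0.31999249,  0.43934623,  0.85978494])}
```

View pics/top0.png

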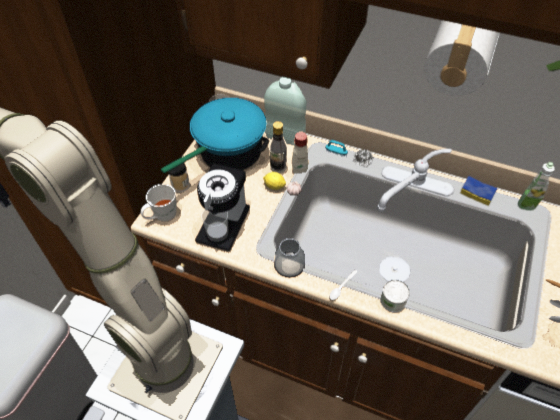

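View pics/side0.png

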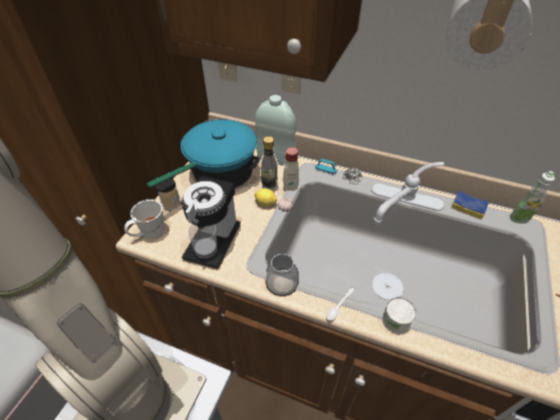

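The pictures show the grinder head at about (217,187) in top and (206,200) in side, with the lever pointing left-down, towards (207,203) in top. Next I'll crop and enlarge both views.

```bash
cat > h.py <<'E'
import numpy as np, cv2
from workcell import *
def proj(n,X,P=None):
    p=P or camera_params(n); c=p["R"]@np.asarray(X,float)+p["t"]; s=c[:2]/c[2]; s=s*(1+p["k1"]*(s@s))
    return p["mtx"][:2,:2]@s+p["mtx"][:2,2]
def ray(n,uv,P=None):
    p=P or camera_params(n); d=(np.asarray(uv,float)-p["mtx"][:2,2])/p["mtx"][0,0]; s=d.copy()
    for _ in range(5): s=d/(1+p["k1"]*(s@s))
    return -p["R"].T@p["t"], p["R"].T@np.r_[s,1]
def onplane(n,uv,z,P=None):
    o,d=ray(n,uv,P); return o+d*(z-o[2])/d[2]
E
python3 - <<'E'
from h import *
print(proj("top",[.174,.6,.231]),onplane("top",(217,187),.207),onplane("side",(206,199),.207))
a=cv2.imread("pics/top0.png")[160:250,170:260];b=cv2.imread("pics/side0.png")[170:270,160:250]
f=lambda i:cv2.resize(i,(400,540),interpolation=cv2.INTER_CUBIC)
cv2.imwrite("pics/c0.png",np.hstack([cv2.resize(a,(400,400),interpolation=2),cv2.resize(b[:90],(400,400),interpolation=2)]))
E
```

```text
[-1.15217474e-01  2.00005423e+02] [0.46969713 0.0629092  0.207     ] [0.47053897 0.05216508 0.207     ]
```

View pics/c0.png

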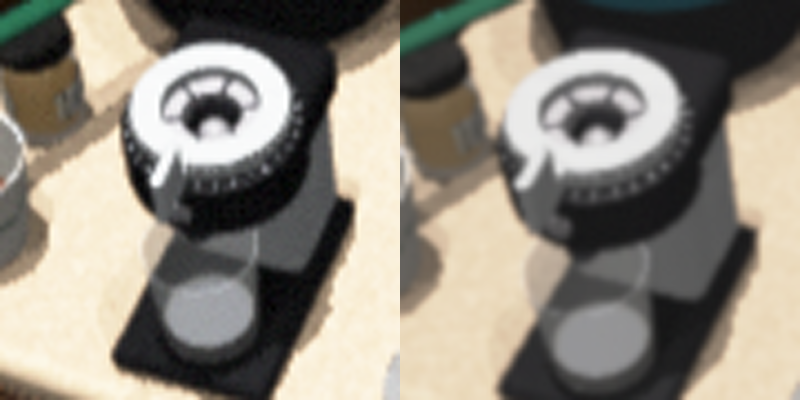

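The collar is the white ring, centred at about (213,103) in the left crop. The lever's bright top edge runs from (178,150) to (158,185), towards the robot.

```bash
python3 - <<'E'
from h import *
for n,(u0,v0),l in(("top",(170,160),[(178,150),(158,187)]),("side",(160,170),[(148,150),(122,187)])):
    im=cv2.imread(f"pics/{n}0.png")[v0:v0+90,u0:u0+90]
    m=(im.min(2)>190).astype(np.uint8)
    cs=max(cv2.findContours(m,0,1)[0],key=lambda c:cv2.contourArea(c) if cv2.pointPolygonTest(c,(47,18),True)>-15 else 0)
    P=np.array([onplane(n,q[0]+np.array([u0,v0]),.207) for q in cs])[:,:2]
    # robust circle fit r=52.5
    from scipy.optimize import least_squares
    r=least_squares(lambda c:np.hypot(*(P-c[:2]).T)-c[2],[.47,.06,.0525],loss="soft_l1",f_scale=.001).x
    print(n,r,len(P))
    for q in l:
        X=onplane(n,np.array(q)/4.444+[u0,v0],.236)[:2]; d=X-r[:2]; print(X,np.hypot(*d),np.degrees(np.arctan2(d[1],d[0])))
o=get_obs();from scipy.spatial.transform import Rotation as R
print(R.from_quat(o["ee_rot"]).as_matrix().round(3))
for n,q,z in (("mug",(160,205),.09),("jar",(179,172),.09),("hop",(289,245),.09),("pot",(228,117),.15),("cup",(216,232),.0)):print(n,onplane("top",q,z))
E
```

```text
top [0.48342278 0.07132213 0.05162624] 100
[0.41871126 0.05579298] 0.06654874214614974 -166.5056208630091
[0.3870593 0.0534909] 0.09799935169948142 -169.5164909588435
side [0.48306013 0.0701694  0.05070821] 108
[0.41949248 0.05596719] 0.06513484827170181 -167.4058706552079
[0.38878131 0.05473957] 0.09553311049363752 -170.7052747567885
[[-0.961  0.278 -0.   ]
 [ 0.278  0.961 -0.001]
 [-0.    -0.001 -1.   ]]
mug [0.42077742 0.25050349 0.09      ]
jar [0.56535208 0.26407519 0.09      ]
hop [ 0.43532701 -0.17842095  0.09      ]
pot [0.80778509 0.19845771 0.15      ]
cup [0.4496546  0.07895006 0.        ]
```

Emit:
carry_out --commands '[[[0,0,-1,0,0,0],[0,0,-1,0,0,0],[-0.62,-0.76,0,0,0,0],[-0.62,-0.76,0,0,0,0],[-0.62,-0.76,0,0,0,0],[-0.62,-0.76,0,0,0,0],[-0.62,-0.76,0,0,0,0],[-0.62,-0.76,0,0,0,0],[-0.62,-0.76,0,0,0,0],[-0.62,-0.76,0,0,0,0],[-0.62,-0.76,0,0,0,0],[-0.62,-0.76,0,0,0,0],[-0.62,-0.76,0,0,0,0],[-0.62,-0.76,0,0,0,0],[-0.62,-0.76,0,0,0,0],[0,0,0,0,0,-1],[0,0,0,0,0,-1],[0,0,0,0,0,-1],[0,0,0,0,0,-1],[0,0,0,0,0,-0.4]]]' --hand 0.24

```text
clock: 1.77
position: [0.3734, 0.1309, 0.3111]
ee_rot: [-0.092, 0.996, -0.0, -0.0]
ft_force: [0.1, -0.3, -0.1]
grip_width: 0.384
grasp_force: 0.0
```

```bash
cat >> h.py <<'E'
from scipy.spatial.transform import Rotation as Ro
C=np.array([.4833,.0707])
def to(th,r,z):
    o=get_obs();M=Ro.from_quat(o["ee_rot"]);a=np.radians(th);x=np.array([np.cos(a),np.sin(a),0]);zz=np.array([0,0,-1.])
    T=np.r_[C,z]+r*x; G=Ro.from_matrix(np.c_[x,np.cross(zz,x),zz])
    m=M.as_matrix(); d=o["position"][:2]-C
    print("t",o["clock"],"th_tcp",np.degrees(np.arctan2(d[1],d[0])).round(2),"r",np.hypot(*d).round(4),"z",o["position"][2].round(4),"yaw",np.degrees(np.arctan2(m[1,0],m[0,0])).round(2),"F",o["ft_force"].round(1),"w",o["grip_width"],"q",o["joint_pos"].round(2))
    print("shift",(m.T@(T-o["position"])/.04).round(2),"turn",(np.degrees((M.inv()*G).as_rotvec())/6).round(2))
E
python3 - <<'E'
from h import *
to(-169.5,.08,.31)
import pickle;P=camera_params("wrist");pickle.dump(P,open("w1.pkl","wb"))
cv2.imwrite("pics/w1.png",camera("wrist")[:,:,::-1])
E
```

```text
t 1.7667 th_tcp 151.28 r 0.1253 z 0.3111 yaw -169.4 F [ 0.1 -0.3 -0.1] w 0.38437742202711644 q [-0.96 -0.27  0.41  1.89  0.11  1.5   1.19]
shift [-0.42 -1.98  0.03] turn [ 0.   -0.    0.02]
```

View pics/w1.png

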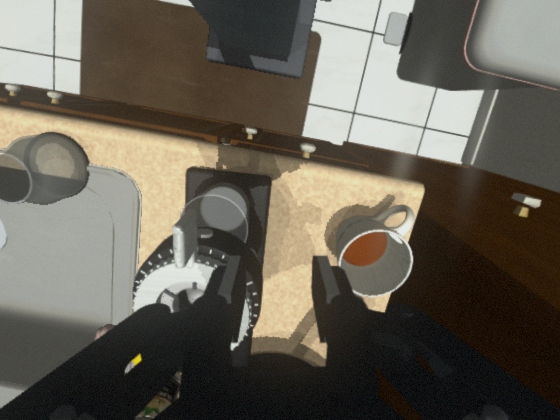

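The wrist view shows the lever's bright top edge from about (178,228) outer to (180,264) inner. The collar ring lies behind the left finger and the mug is off to the right.

```bash
python3 - <<'E'
from h import *
import pickle;P=pickle.load(open("w1.pkl","rb"))
im=cv2.imread("pics/w1.png")
for v in(232,238,244,250,256,262):
    g=im[v,160:210].min(1).astype(int); u=[160+i for i in range(50) if g[i]>185]
    if u:
        for e in (u[0],u[-1]+1):
            X=onplane("wrist",(e,v),.236,P)[:2]-C; print(v,e,np.hypot(*X).round(4),np.degrees(np.arctan2(X[1],X[0])).round(1),end=" | ")
    print(g[10:36:2])
to(-169.5,.08,.31)
E
```

```text
232 173 0.0881 -172.1 | 232 182 0.0887 -176.4 | [157 173 197 204 198 208 168  89  81  79  80  76  83]
238 176 0.0835 -173.4 | 238 181 0.0839 -175.9 | [ 53  71 170 191 217 196 160 107  86  83  80  80  81]
244 176 0.0788 -173.4 | 244 182 0.0792 -176.6 | [ 48  72 173 190 213 204 171 107  82  81  77  76  78]
250 176 0.074 -173.2 | 250 181 0.0743 -176.1 | [179 105 172 186 204 186 169 118  85  77  80  80  83]
256 175 0.069 -172.5 | 256 182 0.0695 -176.8 | [ 60  63 158 213 203 197 172 127  84  83 103 172 119]
262 176 0.0641 -173.0 | 262 194 0.0664 175.3 | [ 94 137 153 201 219 199 179 118  95 204 230 202 169]
t 1.8167 th_tcp 151.25 r 0.1253 z 0.3111 yaw -169.4 F [-0.7  0.1 -0.4] w 0.3810991750931857 q [-0.96 -0.27  0.41  1.89  0.11  1.5   1.19]
shift [-0.42 -1.98  0.03] turn [ 0.   -0.    0.02]
```

Emit:
carry_out --commands '[[[-0.2,-0.85,0,0,0,0.2],[-0.2,-0.85,0,0,0,0.2],[0,0,0,0,0,0],[0,0,0,0,0,0]]]'

```text
clock: 2.15
position: [0.4011, 0.0653, 0.3112]
ee_rot: [-0.066, 0.998, 0.0, -0.0]
ft_force: [0.3, 1.5, -0.1]
grip_width: 0.38
grasp_force: 0.0
```

```bash
python3 - <<'E'
from h import *
to(-173,.08,.31)
import pickle;P=camera_params("wrist");pickle.dump(P,open("w2.pkl","wb"))
im=camera("wrist")[:,:,::-1];cv2.imwrite("pics/w2.png",im)
to(-173,.08,.31)
o=get_obs()["position"]; print(proj("wrist",[o[0],o[1],.236],P),proj("wrist",np.r_[C,.207],P))
E
```

```text
t 2.15 th_tcp -176.23 r 0.0824 z 0.3112 yaw -172.42 F [ 0.3  1.5 -0.1] w 0.38039091392748575 q [-0.9  -0.27  0.52  1.87  0.13  1.5   1.3 ]
shift [-0.06 -0.12  0.03] turn [ 0.01 -0.    0.1 ]
t 2.2 th_tcp -177.12 r 0.0827 z 0.3112 yaw -172.27 F [-0.1  0.6  0.5] w 0.38329625153797386 q [-0.9  -0.27  0.52  1.87  0.13  1.5   1.3 ]
shift [-0.06 -0.15  0.03] turn [ 0.   -0.    0.12]
[278.55441112 220.02180597] [270.79136236 297.93053791]
```

View pics/w2.png

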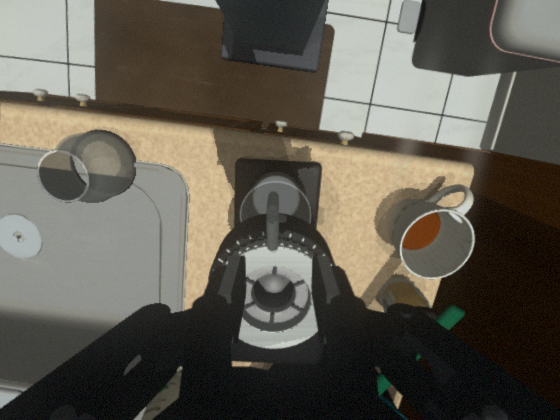

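The lever is now at u≈272 (v 195–245), with the TCP line at u≈278, so it sits nearly between the fingers, about 5 mm to the -y side. The throat centre is at about (274,290).

```bash
python3 - <<'E'
from h import *
import pickle;P=pickle.load(open("w2.pkl","rb"))
im=cv2.imread("pics/w2.png")
for v in (205,215,225,235,242): print(v,im[v,256:292].mean(1).astype(int))
for q,z in(((272,200),.236),((273,240),.236),((274,290),.2),((274,290),.207)):
    X=onplane("wrist",q,z,P)[:2];print(X,np.degrees(np.arctan2(*(X-C)[::-1])),np.hypot(*(X-C)))
E
```

```text
205 [104 101 102 105 102 100 102 105 105 102  97  71  64  70  71  70  75  74
  73  68  65  69  75  98 102 101 104 103 103 103 100 103 100 102 102 104]
215 [49 45 39 41 34 40 36 33 34 40 53 68 69 71 72 76 72 74 78 76 73 70 65 58
 60 62 59 61 54 44 36 40 41 48 53 57]
225 [37 39 37 36 39 37 39 40 36 38 57 80 88 90 93 93 94 90 89 86 86 79 63 39
 34 35 36 37 34 38 34 40 33 37 36 31]
235 [ 46  45  44  39  42  46  59  84  62  46  56  74  84  90  92  94  92  91
  90  88  84  78  63  59  59  62  64  63  67  64  66  67  83 132 179 114]
242 [69 70 69 69 69 69 73 73 77 71 71 79 87 90 91 94 90 90 90 85 84 81 70 69
 72 84 81 75 72 67 71 70 70 67 72 65]
[0.38656775 0.06004828] -173.71616483766283 0.09731694571504716
[0.4164363  0.06456413] -174.7568308426399 0.0671446418544245
[0.47927294 0.07294377] 150.8746662273887 0.004609960973752146
[0.47503775 0.07248198] 167.8290560430138 0.008452226670973782
```

```bash
sed -i 's/^C=.*/C=np.array([.4825,.0722])/' h.py; python3 - <<'E'
from h import *
to(-172,.08,.208)
E
```

```text
t 2.2 th_tcp -176.05 r 0.082 z 0.3112 yaw -172.27 F [-0.1  0.6  0.5] w 0.38329625153797386 q [-0.9  -0.27  0.52  1.87  0.13  1.5   1.3 ]
shift [-0.05 -0.15  2.58] turn [ 0.   -0.   -0.04]
```

Emit:
carry_out --commands '[[[-0.05,-0.14,0,0,0,0],[0,0,0.6,0,0,0],[0,0,0.6,0,0,0],[0,0,0.5,0,0,0],[0,0,0.5,0,0,0],[0,0,0.38,0,0,0],[0,0,0,0,0,0],[0,0,0,0,0,0]]]'

```text
clock: 2.87
position: [0.4031, 0.0617, 0.208]
ee_rot: [-0.069, 0.998, -0.0, -0.001]
ft_force: [-0.3, -0.6, 0.2]
grip_width: 0.379
grasp_force: 0.0
```

```bash
python3 - <<'E'
from h import *
to(-172,.08,.208)
P=camera_params("wrist");im=camera("wrist")[:,:,::-1];cv2.imwrite("pics/w3.png",im)
E
```

```text
t 2.8667 th_tcp -172.48 r 0.08 z 0.208 yaw -172.1 F [-0.3 -0.6  0.2] w 0.3793606109808075 q [-0.9  -0.21  0.57  2.05  0.12  1.28  1.34]
shift [-0.   -0.02  0.  ] turn [-0.01 -0.01 -0.02]
```

View pics/w3.png

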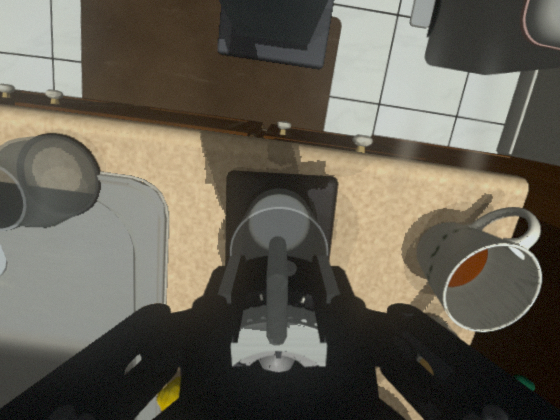

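The fin at u 268–288 is centred between the fingertips at u≈238 and 330. I'll start the clockwise push.

Emit:
carry_out --commands '[[[-0.001,0.07,0,0,0,0.333],[-0.001,0.07,0,0,0,0.333],[-0.001,0.07,0,0,0,0.333],[-0.001,0.07,0,0,0,0.333],[-0.001,0.07,0,0,0,0.333],[0,0,0,0,0,0]]]'

```text
clock: 3.42
position: [0.4037, 0.075, 0.2095]
ee_rot: [0.02, 1.0, -0.0, 0.001]
ft_force: [0.1, -3.3, 0.1]
grip_width: 0.379
grasp_force: 1.5
```

Emit:
carry_out --commands '[[[-0.001,0.035,0,0,0,0.167],[0,0,0,0,0,0]]]'

```text
clock: 3.58
position: [0.4037, 0.0762, 0.2094]
ee_rot: [0.028, 1.0, -0.0, 0.001]
ft_force: [-0.1, -6.7, 3.7]
grip_width: 0.38
grasp_force: 2.8
```

Emit:
carry_out --commands '[[[-0.001,0.035,0,0,0,0.167],[0,0,0,0,0,0]]]'

```text
clock: 3.75
position: [0.4038, 0.0777, 0.2094]
ee_rot: [0.037, 0.999, -0.0, 0.001]
ft_force: [0.3, -3.8, 2.4]
grip_width: 0.382
grasp_force: 2.0
```

```bash
cat > s.py <<'E'
from h import *
import sys
to(float(sys.argv[1]),.08,.208)
o=get_obs();m=Ro.from_quat(o["ee_rot"]).as_matrix();print("Ftool",(m.T@o["ft_force"]).round(1))
E
python3 s.py 176
```

```text
t 3.75 th_tcp 175.98 r 0.0789 z 0.2094 yaw 175.75 F [ 0.3 -3.8  2.4] w 0.3815127513717099 q [-0.89 -0.19  0.53  2.04  0.1   1.27  1.1 ]
shift [ 0.03 -0.    0.04] turn [-0.    0.02 -0.04]
Ftool [-0.6 -3.8 -2.4]
```

Emit:
carry_out --commands '[[[0.005,0.035,0.01,0,0,0.167],[0,0.035,0.01,0,0,0.167],[0,0,0,0,0,0]]]'

```text
clock: 4.0
position: [0.4037, 0.0812, 0.2084]
ee_rot: [0.054, 0.999, 0.0, 0.001]
ft_force: [-0.2, -1.1, 1.7]
grip_width: 0.38
grasp_force: 0.6
```

Emit:
carry_out --commands '[[[0.005,0.035,0.01,0,0,0.167],[0,0.035,0.01,0,0,0.167],[0,0,0,0,0,0]]]'

```text
clock: 4.25
position: [0.4031, 0.0844, 0.2066]
ee_rot: [0.072, 0.997, 0.0, 0.0]
ft_force: [-0.6, 0.1, 0.2]
grip_width: 0.38
grasp_force: 0.0
```

Emit:
carry_out --commands '[[[0,0.035,0,0,0,0.167],[0,0.035,0,0,0,0.167],[0,0,0,0,0,0]]]'

```text
clock: 4.5
position: [0.4034, 0.0872, 0.2064]
ee_rot: [0.089, 0.996, 0.0, -0.0]
ft_force: [-0.4, -0.1, 0.7]
grip_width: 0.384
grasp_force: 0.0
```

Emit:
carry_out --commands '[[[0,0.035,0,0,0,0.167],[0,0.035,0,0,0,0.167],[0,0,0,0,0,0]]]'

```text
clock: 4.75
position: [0.404, 0.0896, 0.2064]
ee_rot: [0.107, 0.994, -0.0, -0.0]
ft_force: [-0.4, -0.4, 0.9]
grip_width: 0.375
grasp_force: 0.0
```

```bash
python3 s.py 168
```

```text
t 4.75 th_tcp 167.5 r 0.0804 z 0.2064 yaw 167.77 F [-0.4 -0.4  0.9] w 0.3754406580594714 q [-0.88 -0.18  0.5   2.03  0.09  1.26  0.95]
shift [-0.01 -0.02 -0.04] turn [-0.   -0.   -0.04]
Ftool [ 0.3 -0.5 -0.9]
```

Emit:
carry_out --commands '[[[-0.001,0.07,0,0,0,0.333],[-0.001,0.07,0,0,0,0.333],[-0.001,0.07,0,0,0,0.333],[-0.001,0.07,0,0,0,0.333],[-0.001,0.07,0,0,0,0.333],[-0.001,0.07,0,0,0,0.333],[0,0.035,0,0,0,0.167],[0,0,0,0,0,0]]]'

```text
clock: 5.42
position: [0.4098, 0.1065, 0.2064]
ee_rot: [0.218, 0.976, -0.0, -0.0]
ft_force: [-0.5, -1.2, 0.6]
grip_width: 0.382
grasp_force: 0.4
```

Emit:
carry_out --commands '[[[0,0.035,0,0,0,0.167],[0,0,0,0,0,0]]]'

```text
clock: 5.58
position: [0.4102, 0.1072, 0.2064]
ee_rot: [0.227, 0.974, -0.001, -0.0]
ft_force: [-0.2, -4.5, 1.4]
grip_width: 0.379
grasp_force: 2.3
```

```bash
python3 s.py 153.5
```

```text
t 5.5833 th_tcp 154.16 r 0.0803 z 0.2064 yaw 153.77 F [-0.2 -4.5  1.4] w 0.3794440847165626 q [-0.87 -0.14  0.47  2.01  0.07  1.26  0.69]
shift [-0.01  0.02 -0.04] turn [-0.01 -0.    0.05]
Ftool [-1.8 -4.1 -1.4]
```

Emit:
carry_out --commands '[[[-0.001,0.07,0,0,0,0.333],[-0.001,0.07,0,0,0,0.333],[-0.001,0.07,0,0,0,0.333],[-0.001,0.07,0,0,0,0.333],[-0.001,0.07,0,0,0,0.333],[-0.001,0.07,0,0,0,0.333],[0,0,0,0,0,0]]]'

```text
clock: 6.17
position: [0.4192, 0.1219, 0.2064]
ee_rot: [0.328, 0.945, -0.0, -0.0]
ft_force: [-1.3, -2.4, 0.9]
grip_width: 0.383
grasp_force: 1.2
```

Emit:
carry_out --commands '[[[0,0.035,0,0,0,0.167],[0,0,0,0,0,0]]]'

```text
clock: 6.33
position: [0.4198, 0.1226, 0.2063]
ee_rot: [0.335, 0.942, -0.001, -0.0]
ft_force: [-4.1, -4.6, 1.1]
grip_width: 0.379
grasp_force: 2.8
```

Emit:
carry_out --commands '[[[0,0.035,0,0,0,0.167],[0,0,0,0,0,0]]]'

```text
clock: 6.5
position: [0.4206, 0.1237, 0.2064]
ee_rot: [0.344, 0.939, -0.001, -0.0]
ft_force: [-1.0, -3.5, 0.9]
grip_width: 0.381
grasp_force: 2.0
```

```bash
python3 s.py 139.7
```

```text
t 6.5 th_tcp 140.23 r 0.0805 z 0.2064 yaw 139.79 F [-1.  -3.5  0.9] w 0.3811311462615976 q [-0.87 -0.1   0.46  1.98  0.05  1.25  0.44]
shift [-0.01  0.02 -0.04] turn [-0.01 -0.    0.02]
Ftool [-1.5 -3.3 -0.9]
```

Emit:
carry_out --commands '[[[-0.001,0.07,0,0,0,0.333],[-0.001,0.07,0,0,0,0.333],[-0.001,0.07,0,0,0,0.333],[-0.001,0.07,0,0,0,0.333],[-0.001,0.07,0,0,0,0.333],[0,0.035,0,0,0,0.167],[0,0,0,0,0,0]]]'

```text
clock: 7.08
position: [0.4314, 0.1347, 0.2064]
ee_rot: [0.432, 0.902, -0.001, -0.001]
ft_force: [-5.6, -4.0, 3.6]
grip_width: 0.383
grasp_force: 3.0
```

Emit:
carry_out --commands '[[[0,0.035,0,0,0,0.167],[0,0,0,0,0,0]]]'

```text
clock: 7.25
position: [0.4325, 0.1356, 0.2064]
ee_rot: [0.44, 0.898, -0.001, -0.001]
ft_force: [-2.6, -3.3, 1.9]
grip_width: 0.38
grasp_force: 2.2
```

```bash
python3 s.py 127.7
```

```text
t 7.25 th_tcp 128.31 r 0.0807 z 0.2064 yaw 127.82 F [-2.6 -3.3  1.9] w 0.3799900679462764 q [-0.86 -0.06  0.45  1.95  0.03  1.25  0.24]
shift [-0.02  0.02 -0.04] turn [-0.02 -0.01  0.02]
Ftool [-1.  -4.1 -1.9]
```

Rest 4 was left normally: the force went from 6.9 N to 4.2 N as it fell away. On to the next click.

Emit:
carry_out --commands '[[[-0.002,0.07,0,0,0,0.333],[-0.002,0.07,0,0,0,0.333],[-0.002,0.07,0,0,0,0.333],[-0.002,0.07,0,0,0,0.333],[-0.002,0.07,0,0,0,0.333],[0,0.035,0,0,0,0.167],[0,0,0,0,0,0]]]'

```text
clock: 7.83
position: [0.4454, 0.1442, 0.2064]
ee_rot: [0.524, 0.852, -0.001, -0.001]
ft_force: [-4.6, -2.0, 3.5]
grip_width: 0.38
grasp_force: 2.7
```

Emit:
carry_out --commands '[[[0,0.035,0,0,0,0.167],[0,0,0,0,0,0]]]'

```text
clock: 8.0
position: [0.4466, 0.1447, 0.2064]
ee_rot: [0.531, 0.847, -0.001, -0.001]
ft_force: [-6.5, -3.3, 4.0]
grip_width: 0.377
grasp_force: 3.5
```

```bash
python3 s.py 115.7
```

```text
t 8.0 th_tcp 116.36 r 0.081 z 0.2064 yaw 115.86 F [-6.5 -3.3  4. ] w 0.37734554080633964 q [-0.86 -0.01  0.45  1.91  0.01  1.25  0.04]
shift [-0.02  0.02 -0.04] turn [-0.02 -0.01  0.03]
Ftool [-0.1 -7.3 -4. ]
```

Emit:
carry_out --commands '[[[0,0.035,0,0,0,0.167],[0,0,0,0,0,0]]]'

```text
clock: 8.17
position: [0.4467, 0.1446, 0.2062]
ee_rot: [0.538, 0.843, -0.002, -0.002]
ft_force: [-11.8, -6.3, 8.3]
grip_width: 0.377
grasp_force: 7.1
```

```bash
python3 s.py 114.7
```

```text
t 8.1667 th_tcp 116.29 r 0.0808 z 0.2062 yaw 114.85 F [-11.8  -6.3   8.3] w 0.3766083897840703 q [-0.86 -0.01  0.45  1.91  0.    1.25  0.02]
shift [-0.02  0.06 -0.04] turn [-0.05 -0.01  0.02]
Ftool [ -0.7 -13.4  -8.2]
```

Emit:
carry_out --commands '[[[0,0.025,0,0,0,0],[0,0,0,0,0,0]]]'

```text
clock: 8.33
position: [0.4469, 0.1447, 0.2061]
ee_rot: [0.538, 0.843, -0.003, -0.002]
ft_force: [-17.3, -7.6, 12.2]
grip_width: 0.381
grasp_force: 9.7
```

```bash
python3 s.py 114.7
```

```text
t 8.3333 th_tcp 116.18 r 0.0808 z 0.2061 yaw 114.9 F [-17.3  -7.6  12.2] w 0.38095073092331433 q [-0.86 -0.01  0.45  1.91  0.    1.25  0.03]
shift [-0.02  0.05 -0.05] turn [-0.07 -0.01  0.03]
Ftool [  0.3 -19.  -12. ]
```

The position stalled while the force rose to 19 N, so this is the stop: rest 5, five clicks from the start. Now I'll back off counter-clockwise.

Emit:
carry_out --commands '[[[0,-0.08,0,0,0,0],[-0.001,-0.07,0,0,0,-0.333],[-0.001,-0.07,0,0,0,-0.333],[-0.001,-0.07,0,0,0,-0.333],[0,0,0,0,0,0],[0,0,0,0,0,0]]]'

```text
clock: 8.83
position: [0.4393, 0.1408, 0.2066]
ee_rot: [0.494, 0.87, 0.0, 0.0]
ft_force: [-0.6, -0.6, -1.0]
grip_width: 0.378
grasp_force: 0.0
```

```bash
python3 s.py 128; python3 - <<'E'
from h import *
cv2.imwrite("pics/w4.png",camera("wrist")[:,:,::-1])
cv2.imwrite("pics/t4.png",camera("top")[:,:,::-1])
E
```

```text
t 8.8333 th_tcp 122.17 r 0.0811 z 0.2066 yaw 120.83 F [-0.6 -0.6 -1. ] w 0.378346389717534 q [-0.86 -0.04  0.45  1.93  0.02  1.25  0.12]
shift [-0.04 -0.2  -0.03] turn [ 0.01 -0.   -1.19]
Ftool [-0.2 -0.8  1. ]
```

View pics/w4.png

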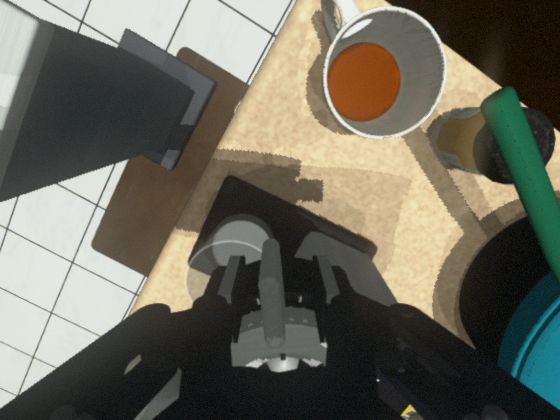

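The fin (tip at (271,240)) stayed at the stop as the fingers backed off. Its angle of about 126° agrees with five clicks. Continuing counter-clockwise.

Emit:
carry_out --commands '[[[-0.02,-0.05,0,0,0,-0.333],[-0.001,-0.07,0,0,0,-0.333],[-0.001,-0.07,0,0,0,-0.333],[-0.001,-0.07,0,0,0,-0.333],[-0.001,-0.07,0,0,0,-0.333],[-0.001,-0.07,0,0,0,-0.333],[-0.001,-0.07,0,0,0,-0.333],[-0.001,-0.07,0,0,0,-0.333],[0,0,0,0,0,0]]]'

```text
clock: 9.68
position: [0.4232, 0.1264, 0.2066]
ee_rot: [0.367, 0.93, 0.001, 0.0]
ft_force: [1.1, 0.3, 0.1]
grip_width: 0.378
grasp_force: 0.0
```

```bash
python3 s.py 136.7
```

```text
t 9.6833 th_tcp 137.54 r 0.0804 z 0.2066 yaw 136.92 F [1.1 0.3 0.1] w 0.3776683674183498 q [-0.87 -0.09  0.45  1.97  0.04  1.25  0.39]
shift [-0.01  0.03 -0.03] turn [0.01 0.   0.04]
Ftool [-0.6  1.  -0.1]
```

Emit:
carry_out --commands '[[[0,-0.035,0,0,0,-0.167],[0,0,0,0,0,0]]]'

```text
clock: 9.85
position: [0.4218, 0.1251, 0.2064]
ee_rot: [0.359, 0.933, -0.0, -0.0]
ft_force: [-0.2, 0.0, 0.4]
grip_width: 0.377
grasp_force: 0.0
```

Emit:
carry_out --commands '[[[0,-0.035,0,0,0,-0.167],[0,0,0,0,0,0]]]'

```text
clock: 10.02
position: [0.4211, 0.1244, 0.2065]
ee_rot: [0.351, 0.936, 0.0, 0.0]
ft_force: [1.4, 1.6, -1.8]
grip_width: 0.381
grasp_force: 0.9
```

Emit:
carry_out --commands '[[[0,-0.035,0,0,0,-0.167],[0,0,0,0,0,0]]]'

```text
clock: 10.18
position: [0.4199, 0.123, 0.2065]
ee_rot: [0.343, 0.939, -0.0, -0.0]
ft_force: [-0.3, -0.4, -0.4]
grip_width: 0.377
grasp_force: 0.0
```

```bash
python3 s.py 139.7
```

```text
t 10.1833 th_tcp 140.94 r 0.0806 z 0.2065 yaw 139.93 F [-0.3 -0.4 -0.4] w 0.376721770073908 q [-0.87 -0.1   0.45  1.98  0.05  1.25  0.44]
shift [-0.02  0.04 -0.04] turn [-0.   -0.    0.04]
Ftool [ 0.  -0.5  0.4]
```

Emit:
carry_out --commands '[[[0,-0.07,0,0,0,-0.333],[0,0,0,0,0,0]]]'

```text
clock: 10.35
position: [0.4179, 0.1206, 0.2064]
ee_rot: [0.326, 0.945, -0.0, -0.0]
ft_force: [0.3, -0.9, -0.9]
grip_width: 0.379
grasp_force: 0.0
```

Emit:
carry_out --commands '[[[0,-0.07,0,0,0,-0.333],[0,0,0,0,0,0]]]'

```text
clock: 10.52
position: [0.4162, 0.1185, 0.2064]
ee_rot: [0.31, 0.951, -0.0, -0.0]
ft_force: [-0.1, -0.3, 0.2]
grip_width: 0.38
grasp_force: 0.0
```

Emit:
carry_out --commands '[[[0,-0.035,0,0,0,-0.167],[0,0,0,0,0,0]]]'

```text
clock: 10.68
position: [0.4157, 0.1178, 0.2065]
ee_rot: [0.302, 0.953, 0.0, -0.0]
ft_force: [0.7, 0.3, 0.0]
grip_width: 0.381
grasp_force: 0.2
```

Emit:
carry_out --commands '[[[0,-0.035,0,0,0,-0.167],[0,0,0,0,0,0]]]'

```text
clock: 10.85
position: [0.4153, 0.1169, 0.2066]
ee_rot: [0.293, 0.956, 0.001, 0.0]
ft_force: [4.4, 1.2, -2.0]
grip_width: 0.38
grasp_force: 2.0
```

```bash
python3 s.py 145.7; python3 - <<'E'
from h import *
cv2.imwrite("pics/w5.png",camera("wrist")[:,:,::-1])
E
```

```text
t 10.85 th_tcp 146.37 r 0.0807 z 0.2066 yaw 145.92 F [ 4.4  1.2 -2. ] w 0.38041665368685446 q [-0.87 -0.12  0.46  2.    0.06  1.25  0.55]
shift [-0.02  0.02 -0.04] turn [0.01 0.   0.04]
Ftool [-3.   3.5  2. ]
```

View pics/w5.png

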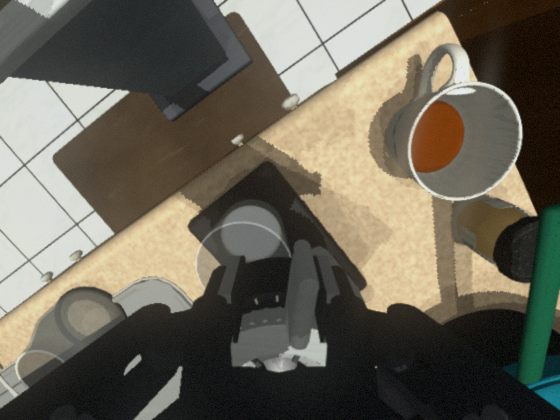

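The fin (u≈303) now rests against the right-hand finger at rest 1, with contact at yaw 145.2°. So contact at rest 6 should come at 205°, with the snap into it at about 199.5°; the aim is to stop at about 202.5°.

Emit:
carry_out --commands '[[[-0.002,-0.07,0,0,0,-0.333],[-0.002,-0.07,0,0,0,-0.333],[-0.001,-0.07,0,0,0,-0.333],[-0.001,-0.07,0,0,0,-0.333],[-0.001,-0.07,0,0,0,-0.333],[-0.001,-0.07,0,0,0,-0.333],[-0.001,-0.07,0,0,0,-0.333],[-0.001,-0.07,0,0,0,-0.333],[-0.001,-0.07,0,0,0,-0.333],[-0.001,-0.07,0,0,0,-0.333],[-0.001,-0.07,0,0,0,-0.333],[-0.001,-0.07,0,0,0,-0.333],[-0.001,-0.07,0,0,0,-0.333],[-0.001,-0.07,0,0,0,-0.333],[-0.001,-0.07,0,0,0,-0.333],[-0.001,-0.07,0,0,0,-0.333],[-0.001,-0.07,0,0,0,-0.333],[0,0,0,0,0,0]]]'

```text
clock: 12.4
position: [0.4008, 0.0713, 0.2065]
ee_rot: [0.001, 1.0, -0.0, -0.0]
ft_force: [-0.5, -0.2, -0.1]
grip_width: 0.383
grasp_force: 0.0
```

```bash
python3 s.py 180
```

```text
t 12.4 th_tcp -179.34 r 0.0817 z 0.2065 yaw 179.89 F [-0.5 -0.2 -0.1] w 0.38309751572701656 q [-0.89 -0.2   0.54  2.05  0.11  1.27  1.18]
shift [-0.04  0.02 -0.04] turn [-0.   -0.   -0.02]
Ftool [ 0.5 -0.2  0.1]
```

Emit:
carry_out --commands '[[[-0.03,-0.07,0,0,0,-0.333],[-0.002,-0.07,0,0,0,-0.333],[-0.002,-0.07,0,0,0,-0.333],[-0.002,-0.07,0,0,0,-0.333],[-0.001,-0.07,0,0,0,-0.333],[-0.001,-0.07,0,0,0,-0.333],[0,0,0,0,0,0]]]'

```text
clock: 12.98
position: [0.4037, 0.0548, 0.2064]
ee_rot: [-0.103, 0.995, -0.0, -0.0]
ft_force: [-0.2, -0.8, 0.5]
grip_width: 0.376
grasp_force: 0.0
```

Emit:
carry_out --commands '[[[0,-0.035,0,0,0,-0.167],[0,0,0,0,0,0]]]'

```text
clock: 13.15
position: [0.4041, 0.0534, 0.2064]
ee_rot: [-0.111, 0.994, -0.0, -0.0]
ft_force: [-0.4, -0.1, 0.2]
grip_width: 0.382
grasp_force: 0.0
```

Emit:
carry_out --commands '[[[0,-0.035,0,0,0,-0.167],[0,0,0,0,0,0]]]'

```text
clock: 13.32
position: [0.4045, 0.0521, 0.2065]
ee_rot: [-0.121, 0.993, -0.0, -0.0]
ft_force: [-0.5, -0.4, 0.0]
grip_width: 0.382
grasp_force: 0.0
```

```bash
python3 s.py 194; python3 - <<'E'
from h import *
cv2.imwrite("pics/w6.png",camera("wrist")[:,:,::-1])
E
```

```text
t 13.3167 th_tcp -165.55 r 0.0806 z 0.2065 yaw -166.15 F [-0.5 -0.4  0. ] w 0.3819513005112546 q [-0.9  -0.21  0.59  2.05  0.13  1.27  1.46]
shift [-0.01  0.02 -0.04] turn [-0.   -0.   -0.03]
Ftool [ 0.6 -0.3 -0. ]
```

Emit:
carry_out --commands '[[[0,-0.035,0,0,0,-0.167],[0,0,0,0,0,0]]]'

```text
clock: 13.53
position: [0.4048, 0.0511, 0.2065]
ee_rot: [-0.13, 0.992, 0.0, 0.0]
ft_force: [0.1, 1.0, -0.2]
grip_width: 0.379
grasp_force: 0.4
```

Emit:
carry_out --commands '[[[0,-0.035,0,0,0,-0.167],[0,0,0,0,0,0]]]'

```text
clock: 13.7
position: [0.4051, 0.0502, 0.2065]
ee_rot: [-0.139, 0.99, 0.001, 0.0]
ft_force: [-0.5, 4.0, -1.8]
grip_width: 0.379
grasp_force: 2.0
```

Emit:
carry_out --commands '[[[0,-0.035,0,0,0,-0.167],[0,0,0,0,0,0]]]'

```text
clock: 13.87
position: [0.4055, 0.0495, 0.2065]
ee_rot: [-0.147, 0.989, 0.001, 0.0]
ft_force: [1.3, 8.4, -1.5]
grip_width: 0.378
grasp_force: 3.7
```

```bash
python3 s.py 197; python3 - <<'E'
from h import *
cv2.imwrite("pics/w7.png",camera("wrist")[:,:,::-1])
E
```

```text
t 13.8667 th_tcp -163.56 r 0.0803 z 0.2065 yaw -163.04 F [ 1.3  8.4 -1.5] w 0.3781479821315094 q [-0.91 -0.22  0.61  2.05  0.13  1.27  1.52]
shift [-0.01 -0.02 -0.04] turn [ 0.02  0.01 -0.01]
Ftool [-3.7  7.7  1.6]
```

View pics/w7.png

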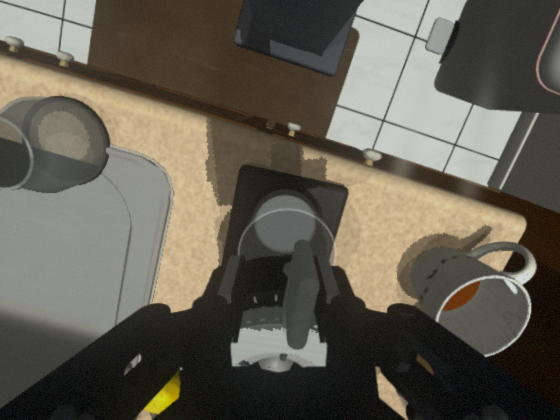

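The lever is back at its starting rest (188°), which is five clicks open, and contact came at about 195°. One more click to go.

Emit:
carry_out --commands '[[[0,-0.035,0,0,0,-0.167],[0,-0.035,0,0,0,-0.167],[0,-0.035,0,0,0,-0.167],[0,0,0,0,0,0]]]'

```text
clock: 14.25
position: [0.4068, 0.0444, 0.2065]
ee_rot: [-0.173, 0.985, 0.0, 0.0]
ft_force: [0.3, 0.6, -0.3]
grip_width: 0.384
grasp_force: 0.5
```

Emit:
carry_out --commands '[[[0,-0.035,0,0,0,-0.167],[0,0,0,0,0,0]]]'

```text
clock: 14.42
position: [0.4074, 0.0427, 0.2065]
ee_rot: [-0.181, 0.983, -0.0, 0.0]
ft_force: [-0.1, 0.0, -0.3]
grip_width: 0.38
grasp_force: 0.1
```

Emit:
carry_out --commands '[[[0,-0.035,0,0,0,-0.167],[0,0,0,0,0,0]]]'

```text
clock: 14.58
position: [0.4079, 0.0412, 0.2065]
ee_rot: [-0.19, 0.982, -0.0, -0.0]
ft_force: [0.2, 0.5, -0.7]
grip_width: 0.38
grasp_force: 0.0
```

Emit:
carry_out --commands '[[[0,-0.035,0,0,0,-0.167],[0,0,0,0,0,0]]]'

```text
clock: 14.75
position: [0.4084, 0.0399, 0.2065]
ee_rot: [-0.198, 0.98, -0.0, -0.0]
ft_force: [-0.5, -0.9, -0.2]
grip_width: 0.376
grasp_force: 0.0
```

```bash
python3 s.py 203
```

```text
t 14.75 th_tcp -156.45 r 0.0808 z 0.2065 yaw -157.11 F [-0.5 -0.9 -0.2] w 0.3755580043470595 q [-0.91 -0.22  0.63  2.05  0.13  1.27  1.64]
shift [-0.02  0.02 -0.04] turn [-0.   -0.   -0.02]
Ftool [ 0.9 -0.6  0.2]
```

Emit:
carry_out --commands '[[[0,0.07,0,0,0,0],[0,0.07,0,0,0,0],[0,0,-0.4,0,0,0],[0,0,-0.6,0,0,0],[0,0,-0.8,0,0,0],[0,0,-0.8,0,0,0],[0,0,0,0,0,0],[0,0,0,0,0,0]]]'

```text
clock: 15.42
position: [0.4068, 0.0459, 0.3119]
ee_rot: [-0.198, 0.98, 0.0, 0.001]
ft_force: [0.1, 0.4, -0.8]
grip_width: 0.382
grasp_force: 0.0
```

```bash
python3 s.py 203; python3 - <<'E'
from h import *
P=camera_params("wrist");a=camera("wrist")[:,:,::-1];import pickle;pickle.dump(P,open("w8.pkl","wb"))
cv2.imwrite("pics/w8.png",a)
E
```

```text
t 15.4167 th_tcp -160.81 r 0.0801 z 0.3119 yaw -157.17 F [ 0.1  0.4 -0.8] w 0.3822072298147567 q [-0.92 -0.28  0.57  1.87  0.15  1.5   1.59]
shift [ 0.01 -0.13  2.6 ] turn [ 0.    0.03 -0.03]
Ftool [-0.3  0.3  0.8]
```

View pics/w8.png

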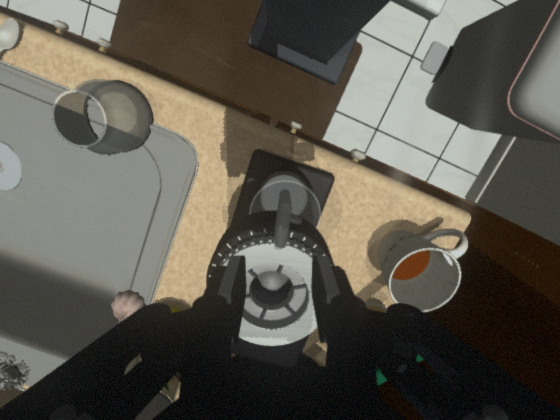

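The lever stands clear of the fingers, from its tip at about (286,195) to (282,242). I'll compute its angle by the same method as at the start (w2).

```bash
python3 - <<'E'
from h import *
import pickle
for f,a,b in(("w2",(272,200),(272.5,240)),("w8",(287,200),(282.5,240))):
    P=pickle.load(open(f+".pkl","rb"));X=[onplane("wrist",q,.236,P)[:2] for q in(a,b)]
    g=lambda d:np.degrees(np.arctan2(d[1],d[0])).round(1)
    print(f,g(X[0]-X[1]),g(X[0]-C),g(X[1]-C),np.hypot(*(X[0]-C)))
    print(cv2.imread(f"pics/{f}.png")[200 if f=="w8" else 205,266:306].mean(1).astype(int))
E
```

```text
w2 -172.1 -172.8 -173.1 0.09669881834894131
[ 97  71  64  70  71  70  75  74  73  68  65  69  75  98 102 101 104 103
 103 103 100 103 100 102 102 104 102 102 100 103  97  88  73  58  56  58
  58  54  56  55]
w8 -162.9 -164.4 -165.2 0.0951344916517038
[100  98  97  97  97  96  97  98  97  95  97 100  82  62  58  60  63  60
  63  63  62  62  65  66  72  92  95 101  99  99  96  97  96  98  94  95
  98 100  97  95]
```

```bash
python3 - <<'E'
from h import *
import pickle
for f,c in(("w2",272),("w8",284)):
    P=pickle.load(open(f+".pkl","rb"));im=cv2.GaussianBlur(cv2.imread(f"pics/{f}.png"),(3,3),0)
    for v in (200,206,220,225,230,235):
        g=im[v,c-13:c+14].mean(1).astype(int); 
        s=np.diff(g); l=np.argmax(np.abs(s[:13])); r=13+np.argmax(np.abs(s[13:])); u=c-13+(l+r)/2+.5
        X=onplane("wrist",(u,v),.236,P)[:2]-C
        print(f,v,u,r-l,np.hypot(*X).round(4),np.degrees(np.arctan2(X[1],X[0])).round(1))
E
```

```text
w2 200 273.0 11 0.0967 -173.2
w2 206 272.5 12 0.0923 -173.0
w2 220 272.0 13 0.0819 -172.8
w2 225 272.5 12 0.0781 -173.0
w2 230 272.5 12 0.0743 -173.1
w2 235 272.0 11 0.0704 -172.8
w8 200 284.5 12 0.0949 -163.4
w8 206 284.5 14 0.0906 -163.7
w8 220 283.0 15 0.0801 -163.8
w8 225 282.0 13 0.0762 -163.6
w8 230 281.5 14 0.0723 -163.7
w8 235 282.0 15 0.0685 -164.4
```

Emit:
carry_out --commands '[[[0,0.5,-1,0,0,0],[0,1,-0.2,0,0,0],[0,1,0,0,0,0],[0,1,0,0,0,0],[0,1,0,0,0,0],[0,1,0,0,0,0],[0,0,0,0,0,0],[0,0,0,0,0,0],[0,0,0,0,0,0]]]'

```text
clock: 16.22
position: [0.3214, 0.2463, 0.3547]
ee_rot: [-0.198, 0.98, -0.001, -0.001]
ft_force: [0.8, -0.5, -0.6]
grip_width: 0.378
grasp_force: 0.0
```

```bash
python3 - <<'E'
from h import *
o=get_obs();print(o["clock"],o["position"],o["ft_force"])
for n,(u0,v0) in(("top",(170,160)),("side",(160,170))):
    im=camera(n)[:,:,::-1].copy();cv2.imwrite(f"pics/{n}9.png",im);a=cv2.imread(f"pics/{n}0.png")
    for k,i in(("start",a),("now",im)):
        s=np.zeros((420,560),np.uint8)
        for L in (-172,-160,-148):   # brightness along predicted top edge of fin
            t=np.radians(L);v=[cv2.getRectSubPix(i.mean(2).astype(np.float32),(1,1),tuple(proj(n,[C[0]+r*np.cos(t),C[1]+r*np.sin(t),.236])))[0,0] for r in np.linspace(.066,.094,12)]
            print(n,k,L,np.mean(v).round(0))
    d=cv2.absdiff(a,im).max(2)
    print("diff outside", [(q,int(d[y-8:y+8,x-8:x+8].mean())) for q,x,y in (("hop",289,255),("cup",217,230),("spoon",343,285),("tin",395,292))] if n=="top" else "")
E
```

```text
16.2167 [0.32138606 0.24634108 0.35474685] [ 0.82055514 -0.52176281 -0.64155909]
top start -172 244.0
top start -160 145.0
top start -148 155.0
top now -172 107.0
top now -160 159.0
top now -148 150.0
diff outside [('hop', 6), ('cup', 8), ('spoon', 8), ('tin', 4)]
side start -172 212.0
side start -160 165.0
side start -148 173.0
side now -172 126.0
side now -160 192.0
side now -148 174.0
diff outside
```

```bash
python3 - <<'E'
from h import *
for n in("top","side"):
    P=camera_params(n)
    a=cv2.imread(f"pics/{n}0.png").mean(2).astype(np.float32);b=cv2.imread(f"pics/{n}9.png").mean(2).astype(np.float32)
    for r0,r1 in((.064,.094),(.08,.094)):
        for k,i in(("start",a),("now",b),):
            print(n,k,[(L,int(np.mean([cv2.getRectSubPix(i,(1,1),tuple(proj(n,[C[0]+r*np.cos(np.radians(L)),C[1]+r*np.sin(np.radians(L)),.236],P)))[0,0] for r in np.linspace(r0,r1,12)]))) for L in range(-184,-142,3)])
E
```

```text
top start [(-184, 110), (-181, 89), (-178, 108), (-175, 160), (-172, 243), (-169, 204), (-166, 125), (-163, 149), (-160, 151), (-157, 149), (-154, 151), (-151, 152), (-148, 160), (-145, 152)]
top now [(-184, 104), (-181, 86), (-178, 102), (-175, 106), (-172, 116), (-169, 130), (-166, 186), (-163, 236), (-160, 163), (-157, 137), (-154, 153), (-151, 147), (-148, 155), (-145, 148)]
top start [(-184, 80), (-181, 31), (-178, 47), (-175, 118), (-172, 242), (-169, 192), (-166, 93), (-163, 88), (-160, 86), (-157, 76), (-154, 80), (-151, 79), (-148, 93), (-145, 74)]
top now [(-184, 75), (-181, 30), (-178, 43), (-175, 40), (-172, 42), (-169, 65), (-166, 154), (-163, 235), (-160, 139), (-157, 85), (-154, 81), (-151, 74), (-148, 88), (-145, 70)]
side start [(-184, 123), (-181, 126), (-178, 125), (-175, 142), (-172, 213), (-169, 207), (-166, 135), (-163, 130), (-160, 169), (-157, 174), (-154, 167), (-151, 172), (-148, 175), (-145, 178)]
side now [(-184, 124), (-181, 128), (-178, 125), (-175, 119), (-172, 132), (-169, 136), (-166, 173), (-163, 224), (-160, 193), (-157, 135), (-154, 168), (-151, 174), (-148, 176), (-145, 181)]
side start [(-184, 117), (-181, 110), (-178, 86), (-175, 97), (-172, 203), (-169, 200), (-166, 114), (-163, 90), (-160, 114), (-157, 121), (-154, 108), (-151, 116), (-148, 122), (-145, 126)]
side now [(-184, 118), (-181, 111), (-178, 87), (-175, 55), (-172, 71), (-169, 68), (-166, 130), (-163, 220), (-160, 179), (-157, 99), (-154, 118), (-151, 121), (-148, 122), (-145, 130)]
```

The shift from the start measures about 9°, not 12°, so I'll check the stop angle itself from w4 and t4 and take the difference from there.

```bash
python3 - <<'E'
from h import *
o=get_obs();P=camera_params("wrist");M=Ro.from_quat(o["ee_rot"]).as_matrix()
# world X = M Xt + p ; cam = R X + t = (R M) Xt + (R p + t)
RT=P["R"]@M; tT=P["R"]@o["position"]+P["t"]
poses={"w3":([0.4031,.0617,.208],[-0.069,.998,0,-.001],278),"w4":([.4393,.1408,.2066],[.494,.87,0,0],271),"w5":([.4153,.1169,.2066],[.293,.956,.001,0],302),"w7":([.4055,.0495,.2065],[-.147,.989,.001,0],301),"w8":([.4068,.0459,.3119],[-.198,.98,0,.001],284)}
for f,(p,q,c) in poses.items():
    m=Ro.from_quat(q).as_matrix(); p=np.array(p); R=RT@m.T; Q=dict(P,R=R,t=tT-R@p)
    im=cv2.GaussianBlur(cv2.imread(f"pics/{f}.png"),(3,3),0).mean(2)
    out=[]
    for v in ((200,206,220,225,230) if f=="w8" else (244,250,256,262,270,280,290)):
        s=np.diff(im[v,c-16:c+17]); l=np.argmax(np.abs(s[:16])); r=16+np.argmax(np.abs(s[16:])); u=c-16+(l+r)/2+.5
        X=onplane("wrist",(u,v),.236,Q)[:2]-C; out.append((v,u,int(r-l),round(np.hypot(*X),3),round(np.degrees(np.arctan2(X[1],X[0]))%360,1)))
    print(f,out)
a=cv2.imread("pics/t4.png").mean(2).astype(np.float32)
P=camera_params("top");print([(L,int(np.mean([cv2.getRectSubPix(a,(1,1),tuple(proj("top",[C[0]+r*np.cos(np.radians(L)),C[1]+r*np.sin(np.radians(L)),.236],P)))[0,0] for r in np.linspace(.064,.094,12)]))) for L in range(108,146,3)])
E
```

```text
w3 [(244, np.float64(277.0), 17, np.float64(0.106), np.float64(187.5)), (250, np.float64(277.5), 22, np.float64(0.104), np.float64(187.3)), (256, np.float64(277.0), 19, np.float64(0.101), np.float64(187.4)), (262, np.float64(280.5), 26, np.float64(0.098), np.float64(186.6)), (270, np.float64(277.0), 21, np.float64(0.095), np.float64(187.4)), (280, np.float64(276.5), 22, np.float64(0.09), np.float64(187.5)), (290, np.float64(276.5), 22, np.float64(0.086), np.float64(187.5))]
w4 [(244, np.float64(270.5), 16, np.float64(0.108), np.float64(123.0)), (250, np.float64(270.5), 18, np.float64(0.105), np.float64(123.1)), (256, np.float64(270.5), 20, np.float64(0.103), np.float64(123.1)), (262, np.float64(270.5), 20, np.float64(0.1), np.float64(123.2)), (270, np.float64(270.5), 22, np.float64(0.097), np.float64(123.3)), (280, np.float64(270.5), 24, np.float64(0.092), np.float64(123.4)), (290, np.float64(271.0), 25, np.float64(0.088), np.float64(123.5))]
w5 [(244, np.float64(298.0), 23, np.float64(0.108), np.float64(141.9)), (250, np.float64(299.0), 19, np.float64(0.105), np.float64(141.5)), (25
[... 599 characters left out ...]
(190.7)), (270, np.float64(307.5), 18, np.float64(0.097), np.float64(189.3)), (280, np.float64(295.0), 17, np.float64(0.092), np.float64(191.9)), (290, np.float64(301.0), 31, np.float64(0.088), np.float64(190.1))]
w8 [(200, np.float64(284.5), 12, np.float64(0.095), np.float64(196.6)), (206, np.float64(284.5), 14, np.float64(0.091), np.float64(196.3)), (220, np.float64(283.5), 16, np.float64(0.08), np.float64(195.9)), (225, np.float64(282.0), 13, np.float64(0.076), np.float64(196.4)), (230, np.float64(281.5), 14, np.float64(0.072), np.float64(196.3))]
[(108, 75), (111, 74), (114, 72), (117, 69), (120, 65), (123, 55), (126, 44), (129, 40), (132, 36), (135, 36), (138, 39), (141, 43), (144, 48)]
```

The lever now stands 71–73° from the stop, both by the wrist pictures and by the contact angles. That is six clicks. The start pose was simply a few degrees off a rest. The gripper is clear and the glass, hopper, teaspoon and tin look unmoved in the top view, so I'm handing in.

```bash
python3 -c "
from workcell import *
print(hand_in())"
```

```text
the job is handed in; nothing more can be done
None
```

I closed the collar gently to the felt stop (about 22 N), pushed it back six clicks, left it resting there with the gripper clear, and handed the job in at about 16 s. The lever measures 71–73° from the stop against 72° for six clicks, but hand-in returned no verdict.

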